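# Sweep the marking press clear and punch the next mark

### The job

Make the marking press ready and punch the next mark in the fingerboard it holds. Take the long offcut out of the rack, set it down flat on the bench and take it again near one end, so that it reaches in under the press's head; with it sweep all five wood chips along the fingerboard into the metal tray at its end. Then lay the offcut flat on the bench, clear of press and tray, push the plunger's knob all the way down to its stop and let it spring back up; leave everything else where it is.

Things in the scene. Friction and masses are not known exactly. Their poses are not given: they have to be found in the camera images.
- press: Marking press, bolted down. Origin: at bench height on the punch axis; x points from the open front to the column behind, y along the fingerboard. Grey base plate 12 mm thick, x -60 to +125 mm, y -100 to +100 mm. The bench is clear for 110 mm in front of the base plate, from y -100 to +100 mm.
- board_mid (a point): Point on the punch axis on the top face of the dark fingerboard, 45 mm above the bench; axes as the press's. The fingerboard is 53 mm wide (x) and 280 mm long (y -140 to +140 mm). Along each long side, x 26.5 to 35.5 mm out, runs a steel guide rail that stands 3 mm above it: a block laid across both rails can slide along them and still pushes the chips.
- head_front (a point): Middle of the front face of the press's head, 126 mm above the bench, 35 mm in front of the punch axis (bolts stand out 3 mm). The head is 56 mm wide (y), its underside is 103 mm and its top 148 mm above the bench; the column's face is 62 mm behind the punch axis. The tip of the raised punch is 88 mm above the bench, 40 mm above the rails.
- plunger (a joint): The press's sprung plunger: 0 = fully up, 0.0435 m = pressed home, its collar on the guide bush. It slides straight down and springs back when let go; it starts with about 2.5 N and takes about 7 N at the bottom. A chip under the punch stops it early.
- knob_top (a point): Top centre of the plunger's black mushroom knob, 45 mm across; with the plunger up it is 235 mm above the bench.
- scraper_mid (a point): Centre of the scraper: the long planed softwood offcut, 45 mm (x) x 140 mm (y) x 28 mm (z), 0.07 to 0.15 kg. It starts lying level in the rack's wide slots, underside 30 mm above the bench, where it can be gripped only across its 45 mm width at mid-length.
- rack: Plywood bench rack, fixed: base 140 x 140 x 10 mm with two slotted uprights, each 16 mm thick, at y = -55 and +55 mm, 78 mm high. Origin: centre of its underside. The wide slots (49 mm, at x = +30 mm, floor 30 mm above the bench) hold the scraper, the narrow ones (15 mm, at x = -45 mm, floor 54 mm up) hold the dowel. Between the uprights 94 mm are free. It may stand left or right of the press.
- chip_tray: Fixed sheet-metal chip tray, 130 mm (x) x 110 mm (y), 22 mm high, open above, walls 2.5 mm. Origin: centre of its underside. It stands under one end of the fingerboard (left or right), which overhangs its rim by 15 mm; its axes are parallel to the press's.
- chip0_mid (a point): Middle of wood chip 1 of 5: pale split sliver about 22 x 15 mm, 9 to 11 mm thick, 10 g. It starts lying on the fingerboard; the middle one lies under the punch.
- chip1_mid (a point): Middle of wood chip 2 of 5: pale split sliver about 22 x 15 mm, 9 to 11 mm thick, 10 g. It starts lying on the fingerboard; the middle one lies under the punch.
- chip2_mid (a point): Middle of wood chip 3 of 5: pale split sliver about 22 x 15 mm, 9 to 11 mm thick, 10 g. It starts lying on the fingerboard; the middle one lies under the punch.
- chip3_mid (a point): Middle of wood chip 4 of 5: pale split sliver about 22 x 15 mm, 9 to 11 mm thick, 10 g. It starts lying on the fingerboard; the middle one lies under the punch.
- chip4_mid (a point): Middle of wood chip 5 of 5: pale split sliver about 22 x 15 mm, 9 to 11 mm thick, 10 g. It starts lying on the fingerboard; the middle one lies under the punch.
- pliers: Pliers with red grips, 68 x 160 x 16 mm, lying flat at the end of the fingerboard that has no tray; bystander. Origin: centre of its underside.
- dowel: Round beech dowel, 12 mm across, 240 mm long along its y axis, lying in the rack's narrow slot; bystander. Origin: centre of its underside.
- block_plane: Block plane standing on its sole, 48 x 155 x 58 mm, long along its y axis; bystander. Origin: centre of its underside.
- masking_tape: Roll of masking tape, 89 mm across, 25 mm high; bystander. Origin: centre of its underside.
- offcut_2: Short planed wood block 50 x 70 x 45 mm; bystander. Origin: centre of its underside.
- offcut_3: Short planed wood block 55 x 60 x 50 mm; bystander. Origin: centre of its underside.
- tape_measure: Tape measure standing on its base, 37 x 82 x 60 mm; bystander. Origin: centre of its underside.

How it is judged:
By the outcome, as a careful person would: the job done as asked, in the order asked, and still so for the second after the job is handed in, with the robot touching nothing.
It also fails if it takes over 72 s, if anything falls off the work surface, if the arm or the gripper's body presses on something with over 40 N, if the wrist force passes 120 N, or if a joint passes its speed limit or range.

### The arm

A 7-joint arm with a two-finger parallel gripper is mounted at the origin on a cart in front of the work surface, level with it; the furniture and walls round the work are solid. World frame = base frame: x ahead of the robot, y to its left, z up, the work surface at z = 0. Lengths are in m, angles in rad, forces in N, time in s.
With the tool pointing down it reaches from about 0.425 to 0.875 m from the base axis. Payload 9.9 kg.
Tool frame: the origin (TCP) lies midway between the tips of the shut fingers; the grasp point (between the pads) lies 19 mm behind it; z points along the fingers, y is the line along which they close (so a half turn about z gives the same grasp; the last joint's range is limited). The gripper opens to 85 mm and grips with 20 to 120 N. Pads are 22 mm wide; open, the fingers measure 114 mm over their backs; the gripper's body (76 mm by 85 mm) begins 54 mm behind the grasp point. The pads swing forward as they close: fully open they stand 13 mm farther back than shut.
Start: joints at [-1.237, 0.576, 0.025, 1.437, -0.015, 1.129, -0.057], TCP at [0.274, 0.617, 0.231] pointing down, gripper open.
Joint ranges: [-2.76, 2.76], [-0.34, 2.15], [-1.52, 1.57], [0.19, 2.46], [-1.09, 4.23], [0.17, 1.99], [-2.82, 2.82]. Speed limits (rad/s): [2.22, 2.22, 3.01, 3.01, 3.14, 3.14, 3.14].

### API

Orientations are given as a unit quaternion [x, y, z, w].
In Python, from station import bot, eyes gives the robot as it stands.
- The arm moves only by the shell command python3 -m pendant 'ROWS' [OPENING] [FORCE]. ROWS is a JSON object of lists of equal length, an entry for each row: "travel": the shift along the tool's x, y, z in m, a list of three; "spin": the turn about the tool's z in rad. A call has 1 to 10 rows; each row shifts and turns the commanded pose from where the row before left it, along the tool's axes as they then stand; what a row does not reach is not made up. A row lasts 1/8 s, in which the tool goes at most 62.5 mm and 10.7 degrees, less where a joint would pass 70% of its speed; a pose out of reach is approached as far as the arm can. A call with a gripper value outside its range is refused whole. OPENING is the opening, from 0 (shut) to 1 (fully open), set as the call begins (- or left out, the last holds). The fingers move at their own pace and stop on an object; FORCE is the grip in N (left out, the last holds). Time passes only in rows, so rows that do not move let the fingers close. It gives the time, the measured TCP pose, the force, the opening and the grip force at its end, in the units of the state.
- bot.get_obs(): the state, without advancing time (a new reading comes with each control period).
- eyes.snapshot(name): name is "scene" or "top" or "wrist"; returns a dict with "pixels" (384x512x3 uint8, blue, green, red), "range_z" (384x512 float32, m along the optical axis (not along the pixel's ray), 0 where there is no reading), "fx", "fy", "cx", "cy" (pixels), "rvec" (rotation vector, rad) and "tvec" (3), from world to camera coordinates, as OpenCV has them; the wrist camera has in their place "mount" (4x4, takes a point from camera to tool coordinates, whose origin is the TCP and whose axes are the flange's). Camera axes: x right, y down, z forward; pixel columns grow to the right and rows downward; lengths in m; the calibration is good to about 2 mm. A picture is of the moment at which its call begins: read the wrist's pose just before it.
- bot.hand_in(): hands the job in; it is judged then, once.
The state is a dict: "time_s": time; "joint_pos": joint angles; "qd": joint speeds; "joint_torque": joint torques, N m; "tcp_pos": TCP position; "tcp_rot": TCP orientation; "contact_force": force on the tool from outside, world axes, zero at the start; "torque": the same for the moment, N m; "width": opening from 0.0 (shut) to 1.0 (fully open); "gripper_force": force on a finger pad.
Only numpy, scipy, OpenCV 4.12 (cv2) and the standard library are available. Lean on these libraries where they do the work, as an engineer would, in place of code of your own. Each camera call takes 0.05 s, during which the arm holds its last target. There are 200 camera calls.

## Working session

There is one attempt and no reset: what is moved stays moved. The work goes in short steps, Python scripts to look and compute and a shell command to move; the robot and the scene stay as the last step left them, time stands still between calls to the robot, and variables do not carry over. Pictures are saved under pics/ and viewed, at most 13 in all, crops included, and the job is handed in when it is done.

```bash
ls; mkdir -p pics
cat > h.py <<'E'
import numpy as np, cv2
from scipy.spatial.transform import Rotation as R
from station import bot, eyes
def snap(n):
    o=bot.get_obs(); s=eyes.snapshot(n); d=s["range_z"]; v,u=np.mgrid[0:384,0:512]
    P=np.stack([(u-s["cx"])/s["fx"]*d,(v-s["cy"])/s["fy"]*d,d],-1)
    if n=="wrist":
        M=np.array(s["mount"]); P=P@M[:3,:3].T+M[:3,3]
        P=P@R.from_quat(o["tcp_rot"]).as_matrix().T+o["tcp_pos"]
    else:
        r=R.from_rotvec(np.ravel(s["rvec"])).as_matrix(); P=(P-np.ravel(s["tvec"]))@r
    P[d==0]=np.nan
    return s["pixels"],P
E
python3 - <<'E'
from h import *
o=bot.get_obs(); print(o)
for n in("scene","top"):
    im,P=snap(n); cv2.imwrite(f"pics/{n}0.png",im); np.savez(f"{n}0.npz",im=im,P=P)
a=cv2.imread("pics/scene0.png");b=cv2.imread("pics/top0.png")
E
```

```text
pics
{'time_s': 0.0, 'joint_pos': array([-1.23680766,  0.5765365 ,  0.02486851,  1.43790569, -0.01497663,
        1.12899613, -0.05651231]), 'qd': array([-5.51795563e-04, -1.54882502e-03, -3.34702885e-04, -9.89037038e-04,
       -1.73122639e-04, -1.94746939e-03, -8.11531391e-05]), 'joint_torque': array([ 5.73217458e-04, -7.65760875e+01,  2.25100145e+00, -2.85962284e+01,
        1.54309720e-02,  1.28161997e-02,  7.15512761e-05]), 'tcp_pos': array([0.27370667, 0.61652393, 0.23044109]), 'tcp_rot': array([ 2.07372776e-01,  9.78261643e-01, -8.22819361e-04, -1.12421267e-04]), 'contact_force': array([0.20083084, 0.07459557, 0.00483337]), 'torque': array([-0.02425764,  0.06212868, -0.0053924 ]), 'gripper_force': 0.0, 'width': 0.9992379376448742}
```

View pics/scene0.png

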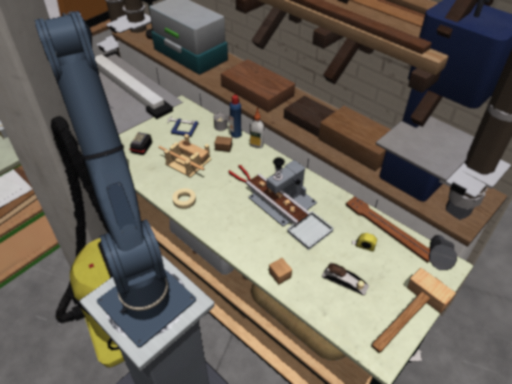

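View pics/top0.png

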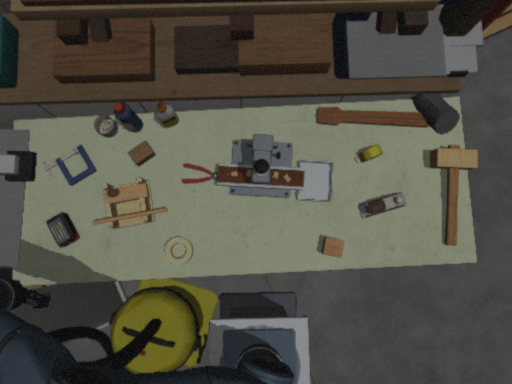

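The scene view shows the rack (187,155), the press (285,185), the tray (310,230) and the pliers (240,178). In the top view the press is at (262,165), the tray at (313,181), the rack at (128,203) and the offcut near (126,193). Next I'll turn these into positions.

Run:
```python
from h import *
z=np.load("top0.npz");im,P=z["im"],z["P"]
for n,(u,v) in dict(knob=(261,166),board=(245,176),tray=(313,181),scr=(126,193),bench=(210,120),pl=(200,173),head=(262,142),rackc=(128,208),dow=(110,218)).items(): print(n,P[v,u].round(3))
def rect(m,t):
    p=P[m][:,:2].astype(np.float32); r=cv2.minAreaRect(p); print(t,len(p),np.round(r[0],3),np.round(r[1],3),round(r[2],1),"med z",np.median(P[m][:,2]).round(4))
v,u=np.mgrid[0:384,0:512]
Z=P[...,2]
rect((abs(Z-.012)<.006)&(u>222)&(u<300)&(v>135)&(v<200),"base")
rect((Z>.035)&(Z<.06)&(u>205)&(u<312)&(v>155)&(v<200),"board")
rect((Z>.225)&(u>240)&(u<285)&(v>150)&(v<185),"knob")
rect((Z>.01)&(Z<.03)&(u>302)&(u<340)&(v>150)&(v<210),"tray")
rk=(u>90)&(u<172)&(v>172)&(v<235)
rect(rk&(Z>.07),"rack top"); rect(rk&(Z>.05)&(Z<.063),"scr"); rect(rk&(Z<.02)&(Z>.006),"rbase")
c=cv2.resize(im[130:235,85:345],None,fx=3,fy=3,interpolation=cv2.INTER_CUBIC); cv2.imwrite("pics/c1.png",c)
```

```text
knob [ 0.603 -0.018  0.234]
board [0.606 0.031 0.048]
tray [ 0.591 -0.194 -0.003]
scr [0.559 0.414 0.056]
bench [0.807 0.145 0.005]
pl [0.626 0.181 0.007]
head [ 0.692 -0.025  0.151]
rackc [0.515 0.42  0.012]
dow [0.48  0.463 0.063]
base 1288 [ 0.639 -0.024] [0.252 0.209] 88.4 med z 0.0115
board 1550 [ 0.618 -0.02 ] [0.28  0.101] 85.2 med z 0.0457
knob 175 [ 0.604 -0.019] [0.04  0.042] 88.4 med z 0.2325
tray 152 [ 0.591 -0.205] [0.098 0.138] 85.5 med z 0.0208
rack top 274 [0.529 0.404] [0.141 0.232] 9.7 med z 0.0768
scr 766 [0.527 0.409] [0.139 0.241] 9.8 med z 0.0577
rbase 658 [0.533 0.42 ] [0.268 0.199] 85.2 med z 0.0098
```

View pics/c1.png

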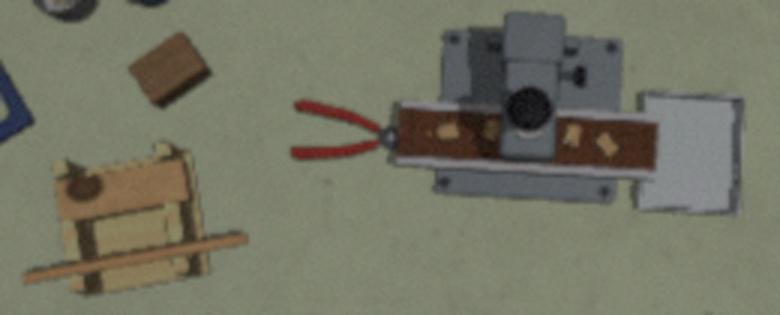

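The crop shows the offcut in the rack's upper slots at crop (123,193), with the dowel below it. The chips are at (448,131), (490,130), (572,135) and (607,144), and the tray is on the right. I'll go above the rack and look with the wrist camera.

```bash
python3 -m pendant '{"travel":[[0,0,0],[0,0,0],[0,0,0],[0,0,0],[0,0,0],[0,0,0]],"spin":[0.164,0.164,0.164,0.164,0.164,0.164]}'
python3 -m pendant '{"travel":[[-0.041,0.041,0],[-0.041,0.041,0],[-0.041,0.041,0],[-0.041,0.041,0],[-0.041,0.041,0],[-0.041,0.041,0],[0,0,0]],"spin":[0,0,0,0,0,0,0]}'
cat >> h.py <<'E'
def rect(P,m,t):
    p=P[m][:,:2].astype(np.float32); r=cv2.minAreaRect(p); b=cv2.boxPoints(r)
    print(t,len(p),"c",np.round(r[0],3),np.round(r[1],3),round(r[2],1),"z",np.median(P[m][:,2]).round(4))
def go(xy,z,yaw=None):
    """tool travel to world target at current orientation; spin to have tool y at yaw (mod pi)"""
    o=bot.get_obs(); M=R.from_quat(o["tcp_rot"]).as_matrix(); d=np.r_[xy,z]-o["tcp_pos"]
    a=np.degrees(np.arctan2(M[1,1],M[0,1])); print("tcp",o["tcp_pos"].round(4),"yaw",a.round(2),"travel",(M.T@d).round(4),"F",np.round(o["contact_force"],1),"w",round(o["width"],3),"t",o["time_s"],"j7",o["joint_pos"][6].round(2))
    if yaw is not None: print("spin",np.radians((a-yaw+90)%180-90).round(3))
E
python3 - <<'E'
from h import *
s=eyes.snapshot("wrist"); print(np.round(s["mount"],3))
im,P=snap("wrist"); cv2.imwrite("pics/w1.png",im); np.savez("w1.npz",im=im,P=P)
Z=P[...,2]
rect(P,abs(Z-.058)<.004,"scr/dow"); rect(P,Z>.072,"tops"); go([.559,.414],.2)
E
```

```text
time_s: 0.85
tcp_pos: [0.2737, 0.6167, 0.2308]
tcp_rot: [0.647, 0.763, -0.0, 0.0]
contact_force: [0.2, -0.3, -0.2]
width: 0.997
gripper_force: 0.0
time_s: 1.72
tcp_pos: [0.5624, 0.41, 0.2308]
tcp_rot: [0.648, 0.761, -0.001, 0.002]
contact_force: [-0.3, 0.1, 0.3]
width: 0.998
gripper_force: 0.0
[[-0.001 -0.963 -0.269  0.068]
 [ 1.    -0.001 -0.     0.   ]
 [-0.    -0.269  0.963 -0.144]
 [ 0.     0.     0.     1.   ]]
scr/dow 5640 c [0.666 0.326] [0.391 0.409] 89.8 z 0.059
tops 52456 c [0.687 0.382] [0.26  0.495] 64.8 z 0.3084
tcp [0.5579 0.4153 0.2307] yaw 9.59 travel [-0.0014  0.0009  0.0307] F [-1.2  0.4 -0.3] w 0.998 t 1.825 j7 -0.39
```

View pics/w1.png

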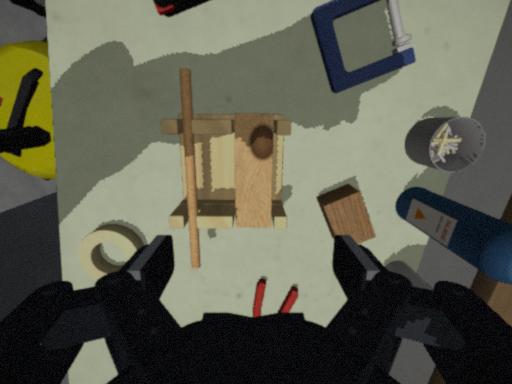

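The wrist view shows the offcut at pixels u 235–273, v 113–228, with the dowel to its left at u≈190.

Run:
```python
from h import *
z=np.load("w1.npz");P=z["P"];v,u=np.mgrid[0:384,0:512];Z=P[...,2]
b=(v>100)&(v<240)
m=(b&(u>228)&(u<280)&(abs(Z-.058)<.006)).astype(np.uint8)
m=cv2.morphologyEx(m,cv2.MORPH_OPEN,np.ones((5,5)))>0
rect(P,m,"scr"); rect(P,b&(u>160)&(u<295)&(Z>.071)&(Z<.09),"upr")
T=np.load("top0.npz");P=T["P"];im=T["im"].astype(int);v,u=np.mgrid[0:384,0:512]
# press yaw: board colour, tray, base front edge
h=cv2.cvtColor(T["im"],cv2.COLOR_BGR2HSV)
m=(u>214)&(u<308)&(v>160)&(v<192)&(abs(P[...,2]-.047)<.008)
for t,s in(("front",1),("rear",-1)):
    pts=[]
    for c in list(range(218,244))+list(range(278,302)):
        r=np.where(m[:,c])[0]
        q=r.max() if s>0 else r.min(); pts.append(P[q,c,:2])
    pts=np.array(pts); k=np.polyfit(pts[:,1],pts[:,0],1); print(t,k, "x at y=-.02",np.polyval(k,-.02))
rows,cols=np.where(m); print("ends y",np.nanmin(P[m][:,1]),np.nanmax(P[m][:,1]))
```

```text
scr 4242 c [0.559 0.417] [0.045 0.139] 8.8 z 0.0591
upr 2073 c [0.529 0.412] [0.14  0.126] 8.9 z 0.0789
front [0.08417752 0.57079121] x at y=-.02 0.5691076556730718
rear [0.08112039 0.63884553] x at y=-.02 0.6372231209171052
ends y -0.16096795926997948 0.12214351672003361
```

```bash
python3 -m pendant '{"travel":[[0.0015,0.0012,0.04],[0,0,0.04],[0,0,0.04],[0,0,0.04],[0,0,0.037],[0,0,0],[0,0,0]],"spin":[0.014,0,0,0,0,0,0]}' 0.75
python3 -m pendant '{"travel":[[0,0,0],[0,0,0],[0,0,0],[0,0,0],[0,0,0]],"spin":[0,0,0,0,0]}' 0 60
```

```text
time_s: 2.7
tcp_pos: [0.5586, 0.4188, 0.0357]
tcp_rot: [0.65, 0.76, 0.001, 0.0]
contact_force: [0.2, 0.1, 0.7]
width: 0.751
gripper_force: 0.0
time_s: 3.32
tcp_pos: [0.5596, 0.4184, 0.0366]
tcp_rot: [0.65, 0.76, 0.002, 0.0]
contact_force: [-1.0, 0.4, 7.0]
width: 0.518
gripper_force: 62.5
```

```bash
python3 -m pendant '{"travel":[[0,0,-0.02],[0,0,-0.04],[0,0,-0.04],[0,0,-0.02],[-0.0518,-0.0222,0],[-0.0518,-0.0222,0],[-0.0518,-0.0222,0],[-0.0518,-0.0222,0],[-0.0518,-0.0222,0],[0,0,0]],"spin":[0,0,0,0,0,0,0,0,0,0]}'
python3 -m pendant '{"travel":[[0,0,0],[0,0,0],[0,0,0],[0,0,0],[0,0,0],[0,0,0],[0,0,0],[0,0,0],[0,0,0]],"spin":[-0.167,-0.167,-0.167,-0.167,-0.167,-0.167,-0.167,-0.167,0]}'
python3 - <<'E'
from h import *
go([.49,.145],.0066,85.25)
im,P=snap("wrist"); cv2.imwrite("pics/w2.png",im)
E
```

```text
time_s: 4.58
tcp_pos: [0.4884, 0.1396, 0.1562]
tcp_rot: [0.653, 0.757, 0.0, 0.001]
contact_force: [0.3, 1.1, -1.0]
width: 0.515
gripper_force: 61.5
time_s: 5.7
tcp_pos: [0.4896, 0.1451, 0.1553]
tcp_rot: [0.04, 0.999, 0.0, 0.001]
contact_force: [0.7, 0.3, -0.8]
width: 0.512
gripper_force: 61.5
tcp [0.4896 0.1451 0.1553] yaw 85.38 travel [-2.000e-04 -1.000e-04  1.487e-01] F [ 0.7  0.3 -0.8] w 0.512 t 5.7 j7 1.04
spin 0.002
```

View pics/w2.png

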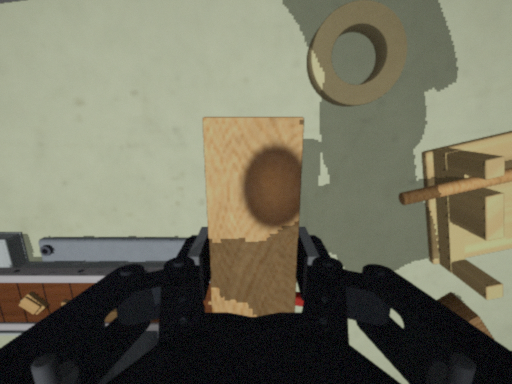

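The view shows the offcut held level between the fingers, its near end at about (253,120). The masking tape at (358,50) and the rack are clear of it. I'll lower it.

```bash
python3 -m pendant '{"travel":[[0,0,0.045],[0,0,0.045],[0,0,0.035],[0,0,0.015],[0,0,0.005],[0,0,0.003],[0,0,0],[0,0,0]],"spin":[0,0,0,0,0,0,0,0]}'
```

```text
time_s: 6.75
tcp_pos: [0.4895, 0.1446, 0.007]
tcp_rot: [0.04, 0.999, 0.0, 0.001]
contact_force: [0.2, -0.7, 0.2]
width: 0.513
gripper_force: 61.5
```

```bash
python3 -m pendant '{"travel":[[0,0,0],[0,0,0],[0,0,0],[0.02,0,0],[0.02,0,0],[0.017,0,0.002],[0,0,0],[0,0,0]],"spin":[0,0,0,0,0,0,0,0]}' 0.75
python3 - <<'E'
from h import *
go([.49,.145],.0066,85.25)
im,P=snap("wrist"); cv2.imwrite("pics/w3.png",im); np.savez("w3.npz",im=im,P=P)
v,u=np.mgrid[0:384,0:512]; m=(abs(P[...,2]-.028)<.007)&(v<300)&(abs(P[...,1]-.145)<.05)
rect(P,cv2.morphologyEx(m.astype(np.uint8),cv2.MORPH_OPEN,np.ones((5,5)))>0,"scr")
E
```

```text
time_s: 7.75
tcp_pos: [0.4332, 0.1492, 0.0044]
tcp_rot: [0.04, 0.999, 0.0, 0.0]
contact_force: [0.3, -0.4, 0.3]
width: 0.753
gripper_force: 0.0
tcp [0.4332 0.1492 0.0044] yaw 85.42 travel [-0.057   0.0004 -0.0021] F [ 0.3 -0.4  0.3] w 0.753 t 7.75 j7 0.95
spin 0.003
scr 6982 c [0.438 0.149] [0.091 0.037] 85.7 z 0.029
```

View pics/w3.png

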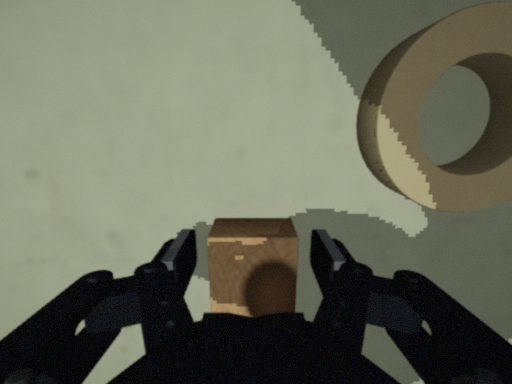

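The offcut's near end is centred between the open pads (u 210–297, v≈220). I'll close, lift and move to the far end of the fingerboard.

```bash
python3 -m pendant '{"travel":[[0,0,0],[0,0,0],[0,0,0],[0,0,0],[0,0,0]],"spin":[0,0,0,0,0]}' 0 100
python3 -m pendant '{"travel":[[0,0,-0.01],[0,0,-0.025],[0,0,-0.025],[0,0,-0.01],[0,0,0],[0,0,0]],"spin":[0,0,0,0,0,0]}'
python3 - <<'E'
from h import *
go([.526,.1174],.07,85.25)
im,P=snap("wrist"); im2,P2=snap("top"); v,u=np.mgrid[0:384,0:512]
m=(abs(P2[...,2]-.1)<.02)&(u>190)&(u<240)&(v>170)&(v<260); q=P2[m]; print(len(q),q.min(0) if len(q) else 0,q.max(0) if len(q) else 0)
if len(q): 
    x=np.round(q[:,0],2); print([(a,np.median(q[x==a,2]).round(4),np.median(q[x==a,1]).round(3)) for a in np.unique(x)])
s2=im2[150:260,160:330]; cv2.imwrite("pics/t2.png",cv2.resize(s2,None,fx=4,fy=4,interpolation=cv2.INTER_CUBIC))
E
```

```text
time_s: 8.43
tcp_pos: [0.4329, 0.149, 0.0048]
tcp_rot: [0.04, 0.999, 0.0, 0.001]
contact_force: [-0.4, -0.4, 8.5]
width: 0.505
gripper_force: 101.9
time_s: 9.18
tcp_pos: [0.4318, 0.1488, 0.0737]
tcp_rot: [0.04, 0.999, -0.0, -0.0]
contact_force: [-0.6, -0.4, 0.4]
width: 0.508
gripper_force: 101.6
tcp [0.4318 0.1488 0.0737] yaw 85.43 travel [-0.0964 -0.0238  0.0036] F [-0.6 -0.4  0.4] w 0.508 t 9.175 j7 0.97
spin 0.003
299 [0.46284198 0.11618078 0.0813483 ] [0.55791725 0.16327206 0.10625563]
[(np.float64(0.46), np.float64(0.0917), np.float64(0.123)), (np.float64(0.47), np.float64(0.0942), np.float64(0.124)), (np.float64(0.48), np.float64(0.0945), np.float64(0.129)), (np.float64(0.49), np.float64(0.095), np.float64(0.131)), (np.float64(0.5), np.float64(0.0959), np.float64(0.132)), (np.float64(0.51), np.float64(0.0949), np.float64(0.135)), (np.float64(0.52), np.float64(0.0968), np.float64(0.137)), (np.float64(0.53), np.float64(0.0964), np.float64(0.141)), (np.float64(0.54), np.float64(0.0956), np.float64(0.141)), (np.float64(0.55), np.float64(0.0956), np.float64(0.138)), (np.float64(0.56), np.float64(0.0949), np.float64(0.141))]
```

View pics/t2.png

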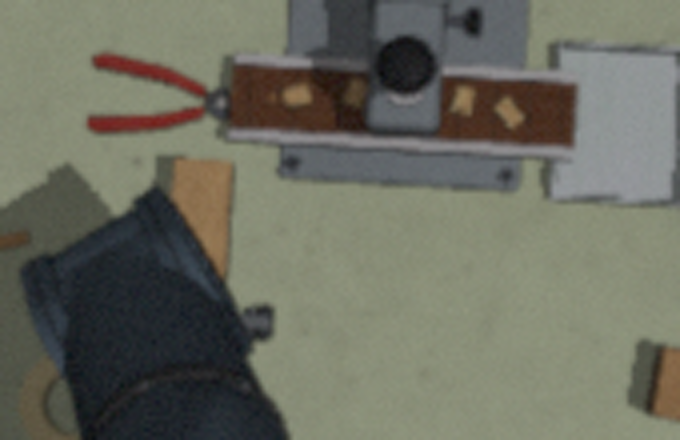

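The top view shows the offcut level and parallel to the press x axis, its far end in front of the fingerboard's pliers end. The chips are unmoved at (297,95), (355,95), (463,100) and (509,112).

```bash
python3 -m pendant '{"travel":[[-0.032,-0.007,0],[-0.032,-0.007,0],[-0.0324,-0.006,0],[0,0,0],[0,0,0.01],[0,0,0.006],[0,0,0],[0,0,0]],"spin":[0.003,0,0,0,0,0,0,0]}'
python3 - <<'E'
from h import *
go([.526,.1174],.054,85.25)
E
```

```text
time_s: 10.28
tcp_pos: [0.5263, 0.1214, 0.0583]
tcp_rot: [0.041, 0.999, -0.0, -0.0]
contact_force: [0.1, 1.0, -0.8]
width: 0.501
gripper_force: 101.5
tcp [0.5263 0.1214 0.0583] yaw 85.28 travel [ 0.     -0.004   0.0043] F [ 0.1  1.  -0.8] w 0.501 t 10.275 j7 1.08
spin 0.001
```

```bash
python3 -m pendant '{"travel":[[0,0,0.003],[0,0,0.001],[0,0,0],[0,0,0]],"spin":[0,0,0,0]}'; python3 -m pendant '{"travel":[[0,0,0.001],[0,0,0],[0,0,0]],"spin":[0,0,0]}'
```

```text
time_s: 10.78
tcp_pos: [0.5267, 0.1212, 0.0544]
tcp_rot: [0.041, 0.999, 0.0, 0.0]
contact_force: [-0.4, 0.9, -1.1]
width: 0.507
gripper_force: 101.5
time_s: 11.15
tcp_pos: [0.5266, 0.1212, 0.0533]
tcp_rot: [0.041, 0.999, -0.0, -0.0]
contact_force: [-0.9, -0.1, -0.5]
width: 0.507
gripper_force: 101.5
```

```bash
python3 -m pendant '{"travel":[[0,-0.008,0],[0,-0.014,0],[0,-0.014,0],[0,-0.014,0],[0,-0.014,0],[0,-0.014,0],[0,-0.014,0],[0,-0.014,0],[0,-0.014,0],[0,-0.014,0]],"spin":[0,0,0,0,0,0,0,0,0,0]}'
python3 - <<'E'
from h import *
go([.504,-.1506],.053,85.25)
im2,P2=snap("top");s2=im2[150:220,200:350]; cv2.imwrite("pics/t3.png",cv2.resize(s2,None,fx=5,fy=5,interpolation=cv2.INTER_CUBIC))
E
```

```text
time_s: 12.4
tcp_pos: [0.5154, -0.0132, 0.0533]
tcp_rot: [0.041, 0.999, -0.0, -0.0]
contact_force: [0.5, -0.3, -0.5]
width: 0.507
gripper_force: 101.6
tcp [ 0.5154 -0.0132  0.0533] yaw 85.26 travel [ 0.     -0.1379  0.0003] F [ 0.5 -0.3 -0.5] w 0.507 t 12.4 j7 1.29
spin 0.0
```

View pics/t3.png

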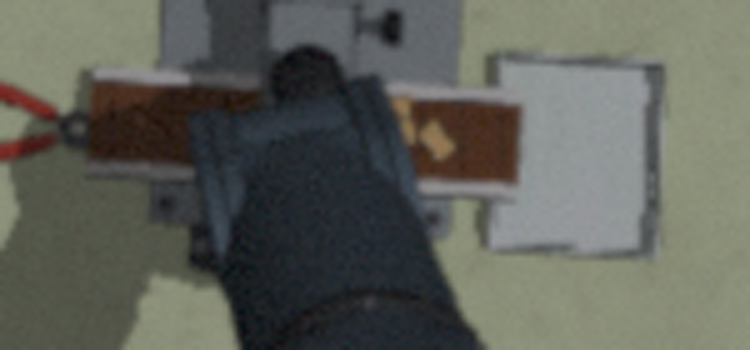

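The fingerboard behind the offcut is clean. The chips are being pushed ahead, with some visible at (405,115) and (437,140).

```bash
python3 -m pendant '{"travel":[[0,-0.014,0],[0,-0.014,0],[0,-0.014,0],[0,-0.014,0],[0,-0.014,0],[0,-0.014,0],[0,-0.012,0],[0,-0.012,0],[0,-0.01,0],[0,-0.01,0]],"spin":[0,0,0,0,0,0,0,0,0,0]}'; python3 -m pendant '{"travel":[[0,-0.01,0],[0,0,0],[0,0,0],[0,0,0]],"spin":[0,0,0,0]}'
python3 - <<'E'
from h import *
go([.504,-.1506],.053,85.25)
im2,P2=snap("top");s2=im2[150:220,200:350]; a=cv2.resize(s2,None,fx=4,fy=4,interpolation=cv2.INTER_CUBIC)
im,P=snap("wrist"); b=im[130:384,0:512]
o=np.zeros((280+254,600,3),np.uint8); o[:280]=a; o[280:,:512]=b; cv2.imwrite("pics/t4.png",o)
E
```

```text
time_s: 13.7
tcp_pos: [0.5049, -0.1405, 0.0533]
tcp_rot: [0.041, 0.999, 0.0, 0.0]
contact_force: [0.3, -0.3, 0.0]
width: 0.508
gripper_force: 101.6
time_s: 14.2
tcp_pos: [0.5042, -0.1493, 0.0533]
tcp_rot: [0.041, 0.999, 0.0, -0.0]
contact_force: [-0.8, -0.5, 0.4]
width: 0.505
gripper_force: 101.6
tcp [ 0.5042 -0.1493  0.0533] yaw 85.3 travel [ 0.0001 -0.0013  0.0003] F [-0.8 -0.5  0.4] w 0.505 t 14.2 j7 1.53
spin 0.001
```

View pics/t4.png

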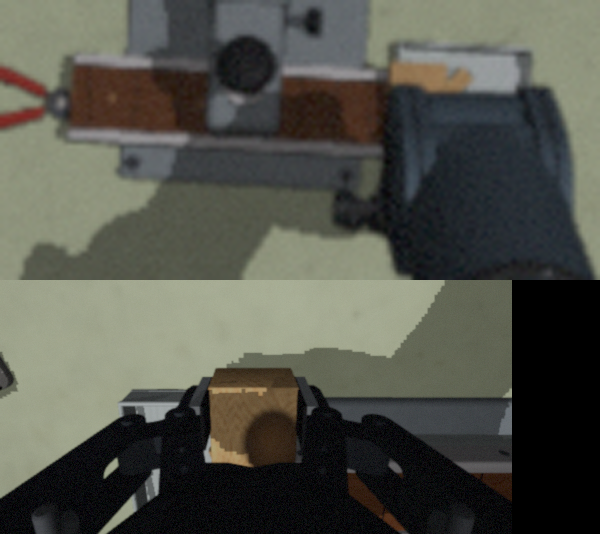

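The fingerboard is clean apart from its inlay dot. The offcut is over the fingerboard's end at (420,75) with one chip showing in the tray at (460,75). I'll push a little further, then lift, retreat and turn.

```bash
python3 -m pendant '{"travel":[[0,-0.007,0],[0,-0.006,0],[0,0,0],[0,0.006,0],[0,0,-0.015],[0,0,-0.025],[0.02,0,0],[0.025,0,0],[0.01,0,0],[0,0,0]],"spin":[0,0,0,0,0,0,0,0,0,0]}'
python3 -m pendant '{"travel":[[0,0,0],[0,0,0],[0,0,0],[0,0,0],[0,0,0],[0,0,0],[0,0,0],[0,0,0],[0,0,0],[0,0,0]],"spin":[-0.166,-0.166,-0.166,-0.166,-0.166,-0.166,-0.166,-0.166,-0.166,0]}'
python3 - <<'E'
from h import *
go([.45,-.14],.0055,0)
im2,P2=snap("top");s2=im2[150:250,230:350]; a=cv2.resize(s2,None,fx=5,fy=5,interpolation=cv2.INTER_CUBIC); cv2.imwrite("pics/t5.png",a)
v,u=np.mgrid[0:384,0:512]; m=(P2[...,2]>.095)&(P2[...,2]<.14)&(u>240)&(u<300)&(v>195)&(v<240);q=P2[m];print(len(q)); y=np.round(q[:,1],2); print([(a.round(2),np.median(q[y==a,2]).round(4)) for a in np.unique(y)])
E
```

```text
time_s: 15.55
tcp_pos: [0.449, -0.1523, 0.0939]
tcp_rot: [0.041, 0.999, -0.0, 0.0]
contact_force: [0.6, 0.1, -1.2]
width: 0.503
gripper_force: 101.6
time_s: 16.8
tcp_pos: [0.4498, -0.1524, 0.0933]
tcp_rot: [-0.648, 0.762, -0.0, 0.001]
contact_force: [0.3, -0.0, -1.0]
width: 0.503
gripper_force: 101.6
tcp [ 0.4498 -0.1524  0.0933] yaw 170.77 travel [-0.0123  0.0019  0.0879] F [ 0.3 -0.  -1. ] w 0.503 t 16.8 j7 2.69
spin -0.161
505
[(np.float64(-0.13), np.float64(0.1171)), (np.float64(-0.12), np.float64(0.1157)), (np.float64(-0.11), np.float64(0.1159)), (np.float64(-0.1), np.float64(0.1163)), (np.float64(-0.09), np.float64(0.1157)), (np.float64(-0.08), np.float64(0.1163)), (np.float64(-0.07), np.float64(0.1161)), (np.float64(-0.06), np.float64(0.116)), (np.float64(-0.05), np.float64(0.1158)), (np.float64(-0.04), np.float64(0.1159)), (np.float64(-0.03), np.float64(0.1162)), (np.float64(-0.02), np.float64(0.1152))]
```

View pics/t5.png

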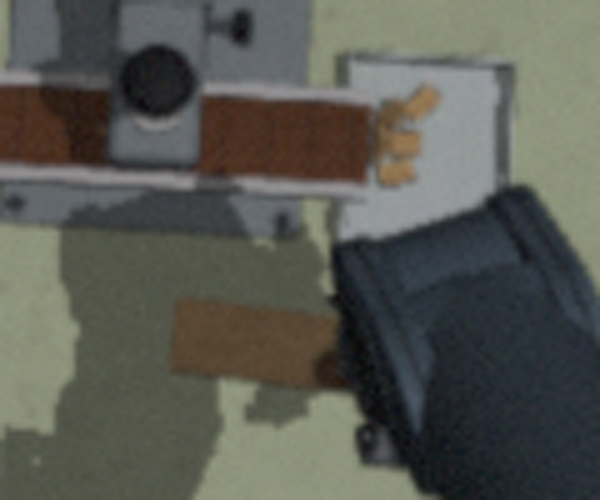

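The top view shows all the chips in the tray near (400,135), with the fingerboard clear. The offcut is level in front of the press, spanning (175–345, 335). I'll lower and release it.

```bash
python3 -m pendant '{"travel":[[-0.02,0.02,0.02],[0,0,0.03],[0,0,0.025],[0,0,0.008],[0,0,0.004],[0,0,0],[0,0,0]],"spin":[0,0,0,0,0,0,0]}'
python3 -m pendant '{"travel":[[0,0,0.0005],[0,0,0],[0,0,0]],"spin":[0,0,0]}'
```

```text
time_s: 17.73
tcp_pos: [0.4326, -0.1296, 0.0069]
tcp_rot: [-0.648, 0.761, -0.0, 0.0]
contact_force: [0.5, -0.3, -1.9]
width: 0.505
gripper_force: 101.7
time_s: 18.1
tcp_pos: [0.4322, -0.1294, 0.0059]
tcp_rot: [-0.648, 0.761, -0.0, 0.0]
contact_force: [0.2, 0.5, -0.6]
width: 0.508
gripper_force: 101.7
```

Run:
```python
from h import *
T=np.load("top0.npz")
im,P=snap("top"); np.savez("t6.npz",im=im,P=P)
v,u=np.mgrid[0:384,0:512]
h=cv2.cvtColor(im,cv2.COLOR_BGR2HSV)
m=((h[...,0]<22)&(h[...,1]>80)&(h[...,2]>110)&(u>298)&(u<335)&(v>155)&(v<200)).astype(np.uint8)
n,l,st,c=cv2.connectedComponentsWithStats(m)
for i in range(1,n): print(st[i],P[l==i].mean(0).round(3),"zmin/max",P[l==i][:,2].min().round(3),P[l==i][:,2].max().round(3))
e=np.array([[.9966,-.0828],[.0828,.9966]])
print("press-y range",[( (P[l==i][:,:2]-[.603,-.0195])@e[1]).round(3).max() for i in range(1,n)])
go([.45,-.14],.0055,0)
```

```text
[310 168   7   5  22] [ 0.625 -0.196  0.013] zmin/max 0.009 0.018
[306 176   8   5  28] [nan nan nan] zmin/max nan nan
[306 182   6   5  23] [ 0.58  -0.178  0.012] zmin/max 0.002 0.02
press-y range [np.float64(-0.162), np.float64(nan), np.float64(-0.151)]
tcp [ 0.4322 -0.1294  0.0059] yaw 170.85 travel [ 0.0076 -0.0193  0.0004] F [-0.2 -0.6 -0.6] w 0.504 t 18.15 j7 2.46
spin -0.16
```

```bash
python3 -m pendant '{"travel":[[0,0,0.0006],[0,0,0]],"spin":[0,0]}'
python3 -m pendant '{"travel":[[0,0,0],[0,0,0],[0,0,0],[0,0,-0.02],[0,0,-0.05],[0,0,-0.06],[0,0,-0.06],[0,0,-0.06],[0,0,-0.05],[0,0,0]],"spin":[0,0,0,0,0,0,0,0,0,0]}' 0.75
python3 - <<'E'
from h import *
go([.603,-.0195],.27,0)
E
```

```text
time_s: 18.4
tcp_pos: [0.4321, -0.1293, 0.0051]
tcp_rot: [-0.649, 0.761, 0.0, -0.0]
contact_force: [0.1, -0.1, -0.6]
width: 0.508
gripper_force: 101.7
time_s: 19.65
tcp_pos: [0.4336, -0.1297, 0.3082]
tcp_rot: [-0.648, 0.762, -0.002, 0.002]
contact_force: [-0.5, 0.0, -0.9]
width: 0.75
gripper_force: 0.0
tcp [ 0.4336 -0.1297  0.3082] yaw 170.77 travel [-0.136  -0.1493  0.039 ] F [-0.5  0.  -0.9] w 0.75 t 19.65 j7 2.81
spin -0.161
```

```bash
python3 -m pendant '{"travel":[[0,0,0],[0,0,0],[0,0,0],[0,0,0],[0,0,0],[0,0,0],[0,0,0],[0,0,0],[0,0,0],[0,0,0]],"spin":[0.166,0.166,0.166,0.166,0.166,0.166,0.166,0.166,0.166,0]}' 0
python3 -m pendant '{"travel":[[-0.04,-0.01,0],[-0.04,-0.01,0],[-0.03,-0.005,0],[0,0,0],[0,0,0]],"spin":[0,0,0,0,0]}'
python3 - <<'E'
from h import *
go([.603,-.0195],.25,0)
im,P=snap("wrist"); np.savez("w7.npz",im=im,P=P); cv2.imwrite("pics/w7.png",im)
E
```

```text
time_s: 20.9
tcp_pos: [0.4316, -0.1292, 0.3045]
tcp_rot: [0.041, 0.999, -0.0, -0.001]
contact_force: [-0.3, -0.9, -0.1]
width: -0.0
gripper_force: 0.0
time_s: 21.52
tcp_pos: [0.539, -0.163, 0.3046]
tcp_rot: [0.04, 0.999, 0.0, -0.001]
contact_force: [0.6, -0.1, -0.1]
width: 0.003
gripper_force: 0.0
tcp [ 0.539  -0.163   0.3046] yaw 85.42 travel [-0.0524  0.1481  0.0546] F [ 0.6 -0.1 -0.1] w 0.003 t 21.525 j7 1.4
spin 1.491
```

View pics/w7.png

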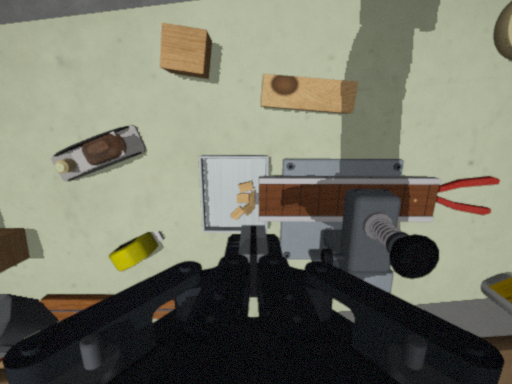

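The wrist view shows the offcut flat on the bench at (308,95) and the fingerboard clean. The chips are in the tray by the fingerboard's end at (243,200). I'll count them numerically.

Run:
```python
from h import *
z=np.load("w7.npz");im,P=z["im"],z["P"]
s=slice(176,226);c=slice(226,264)
Z=P[s,c,2]*1000; h=cv2.cvtColor(im,cv2.COLOR_BGR2HSV)[s,c]
m=(h[...,1]>70)&(h[...,2]>90)
for r in range(0,50,1): print(''.join((f"{int(max(0,min(99,Z[r,k]))):2d}" if np.isfinite(Z[r,k]) else "??") if m[r,k] else " ." for k in range(38)))
print("area mm2",sum((np.linalg.norm(np.cross(P[i,j+1]-P[i,j],[0,0,0]))*0 + 1) for i in [0] for j in [0]), m[:, :31].sum(), "mm/px",np.linalg.norm(P[200,235,:2]-P[200,234,:2])*1000, np.linalg.norm(P[222,250,:2]-P[221,250,:2])*1000)
```

```text
. . . . . . . . . . . . . . . . . . . . . . . . . . . . . . . . . . . . . .
 . . . . . . . . . . . . . . . . . . . . . . . . . . . . . . . . . . . . . .
 . . . . . . . . . . . . . . . . . . . . . . . . . . . . . . . . . . . . . .
 . . . . . . . . . . . . . . . . . . . . . . . . . . . . . . . . . . . . . .
 . . . . . . . . . . . . . . . . . . . . . . . . . . . . . . . . . . . . . .
 . . . . . . . . . . . . . . . . . . . . . . . .11 . . . . . . . . . . . . .
 . . . . . . . . . . . . . . . . . . . .1211131414 3 . . . . . . . . . . . .
 . . . . . . . . . . . . . . . .111213141512131412 4 . . . . . . . . . . . .
 . . . . . . . . . . . . .12111314141414141412131312 . . . . . . . .46464746
 . . . . . . . . . . . . .13121415141413131414121213 . . . . . . . .46444647
 . . . . . . . . . . . . .14141212131313151313141213 4 . . . . . .4546454646
 . . . . . . . . . . . . . .13141211131214131313141112 . . . . . .4645464646
 . . . . . . . . . . . . . .13111211131214121413121212 . . . . . .4547454646
 . . . . . . . . . . . . . .121112121312121211121212 . . . . . . .4545464646
 . . . . . . . . . . . 
[... 2108 characters left out ...]
 . . . . . . . . . . . .
 . . . . . . . .141314 . . . . . . . . . . . . . . . . . . . . . . . . . . .
 . . . . . . . . .14 . . . . . . . . . . . . . . . . . . . . . . . . . . . .
 . . . . . . . . . . . . . . . . . . . . . . . . . . . . . . . . . . . . . .
 . . . . . . . . . . . . . . . . . . . . . . . . . . . . . . . . . . . . . .
 . . . . . . . . . . . . . . . . . . . . . . . . . . . . . . . . . . . . . .
 . . . . . . . . . . . . . . . . . . . . . . . . . . . . . . . . . . . . . .
 . . . . . . . . . . . . . . . . . . . . . . . . . . . . . . . . . . . . . .
 . . . . . . . . . . . . . . . . . . . . . . . . . . . . . . . . . . . . . .
area mm2 1.0 458 mm/px 1.899764365894425 1.8640147999354089
```

All five chips are in the tray: three lying flat and two leaning. Next is the knob.

```bash
python3 -m pendant '{"travel":[[-0.0175,0.0494,0],[-0.0175,0.0494,0],[-0.0174,0.0493,0],[0,0,0],[0,0,0.03],[0,0,0.025],[0,0,0.005],[0,0,0],[0,0,0]],"spin":[0,0,0,0,0,0,0,0,0]}'
python3 -m pendant '{"travel":[[0,0,0.007],[0,0,0.007],[0,0,0.007],[0,0,0.007],[0,0,0.007],[0,0,0.007],[0,0,0.003],[0,0,0],[0,0,0]],"spin":[0,0,0,0,0,0,0,0,0]}'
```

```text
time_s: 22.7
tcp_pos: [0.6046, -0.0202, 0.2465]
tcp_rot: [0.042, 0.999, -0.0, 0.001]
contact_force: [-0.4, -0.6, 0.2]
width: 0.001
gripper_force: 0.0
time_s: 23.82
tcp_pos: [0.6045, -0.02, 0.2003]
tcp_rot: [0.041, 0.999, 0.0, 0.0]
contact_force: [0.5, -0.4, 6.8]
width: 0.004
gripper_force: 3.2
```

```bash
python3 -m pendant '{"travel":[[0,0,0.004],[0,0,0.003],[0,0,0.001],[0,0,0],[0,0,0]],"spin":[0,0,0,0,0]}'; python3 -m pendant '{"travel":[[0,0,0.001],[0,0,0.001],[0,0,0],[0,0,0]],"spin":[0,0,0,0]}'
```

```text
time_s: 24.45
tcp_pos: [0.6045, -0.02, 0.1924]
tcp_rot: [0.041, 0.999, -0.0, 0.0]
contact_force: [0.2, -0.3, 8.1]
width: 0.002
gripper_force: 3.6
time_s: 24.95
tcp_pos: [0.6046, -0.02, 0.1915]
tcp_rot: [0.041, 0.999, -0.0, 0.001]
contact_force: [-3.2, -0.4, 17.6]
width: 0.003
gripper_force: 8.8
```

The plunger hits its stop at z 0.1915, where the force jumps. I'll add a touch more, then release upward.

```bash
python3 -m pendant '{"travel":[[0,0,0.0006],[0,0,0],[0,0,0]],"spin":[0,0,0]}'; python3 -m pendant '{"travel":[[0,0,-0.01],[0,0,-0.015],[0,0,-0.02],[0,0,-0.03],[0,0,-0.04],[0.04,0,-0.02],[0.05,0,0],[0.04,0,0],[0,0,0],[0,0,0]],"spin":[0,0,0,0,0,0,0,0,0,0]}'
python3 - <<'E'
from h import *
z=np.load("top0.npz")["P"]
im,P=snap("top"); v,u=np.mgrid[0:384,0:512]
print("knob",P[160:170,258:265,2].round(3).mean()); cv2.imwrite("pics/t9.png",cv2.resize(im[90:280,20:420],None,fx=2,fy=2,interpolation=cv2.INTER_CUBIC)); go([.5,0],.3)
E
```

```text
time_s: 25.32
tcp_pos: [0.6046, -0.02, 0.1915]
tcp_rot: [0.041, 0.999, -0.0, 0.001]
contact_force: [-5.0, -1.6, 22.6]
width: 0.001
gripper_force: 11.2
time_s: 26.58
tcp_pos: [0.4749, -0.0097, 0.3247]
tcp_rot: [0.042, 0.999, -0.0, 0.0]
contact_force: [0.8, 0.1, 0.2]
width: -0.002
gripper_force: 0.0
knob 0.4721571428571428
tcp [ 0.4752 -0.0096  0.3245] yaw 85.23 travel [-0.0239  0.0116  0.0245] F [-0.2  0.3 -1.1] w -0.001 t 26.625 j7 1.17
```

View pics/t9.png

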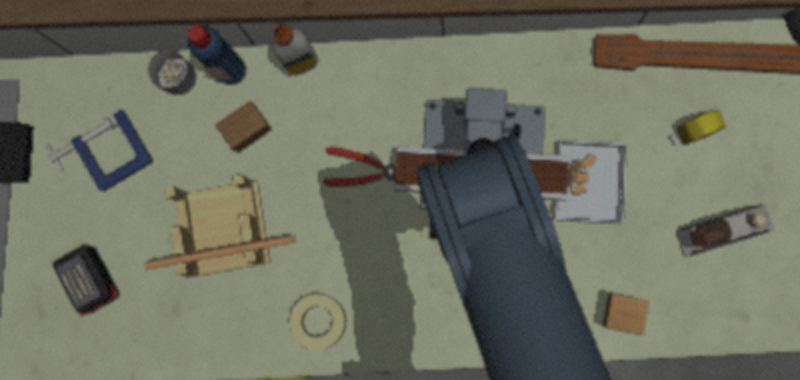

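The scene is tidy: chips in the tray at (583,172), rack, dowel and pliers unmoved. The knob is mostly hidden by the arm. I'll check its height, then hand in.

Run:
```python
from h import *
im,P=snap("wrist"); Z=P[...,2]; q=P[(abs(P[...,0]-.603)<.035)&(abs(P[...,1]+.0195)<.035)&(Z>.16)&(Z<.26)]
print(len(q),np.percentile(q[:,2],[50,90,99]) if len(q) else 0)
im,P=snap("top"); print(P[159:164,258:264,2].round(3))
```

```text
180 [0.23523278 0.2364013  0.2369722 ]
[[0.145 0.228 0.226 0.23  0.234 0.228]
 [0.231 0.233 0.234 0.234 0.234 0.232]
 [0.238 0.236 0.232 0.235 0.233 0.234]
 [0.235 0.241 0.232 0.231 0.23  0.233]
 [0.231 0.233 0.231 0.233 0.235 0.233]]
```

```bash
python3 -c "
from station import bot
print(bot.hand_in())"
```

```text
the job is handed in; nothing more can be done
None
```

The job is done and handed in at about 27 s: all five chips are in the tray, the offcut lies flat on the bench in front of the press, and the plunger was pushed to its stop and has sprung back up (knob at 235 mm).

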